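Pick the full jar out of the seal-setting rack by weight

TASK

The seals of the three plain-lidded dark jars in the plywood rack have set: swing the rack's hold-down bar up and right back by the crank handle at its right-hand end, so that the jars are free. Only one of them was filled properly, the other two were filled short and are clearly lighter, so lift jars out one at a time, compare at least two by feel, and stand each back upright in its own seat. Finish while holding the full jar up, upright and still, at least 10 cm above its seat, with the other two in their seats, the bar still back and the things round the rack left alone.

Things in the scene. Friction and masses are not known exactly. Their poses are not given: they have to be found in the camera images.
- rack: the rack, fixed to the table: plywood base plate 165 mm (x) by 390 mm (y) by 18 mm with three round seats in a row along its y; two dark steel bearing cheeks 114 mm high behind the outer seats carry the hold-down bar. Origin on the table under the middle seat; x points across the row, away from the robot's side, y along the row to the left, z up. The base plate runs from x = -58 to +108 mm. The lever is at the right-hand (-y) end
- seat_left (a point): seat of the rack: round recess 74 mm wide and 10 mm deep in the base plate; this point is the centre of its floor, 8 mm above the table, on which a jar stands; 105 mm to the next seat; axes as the rack's; the left one (+y)
- seat_middle (a point): seat of the rack: round recess 74 mm wide and 10 mm deep in the base plate; this point is the centre of its floor, 8 mm above the table, on which a jar stands; 105 mm to the next seat; axes as the rack's; the middle one
- seat_right (a point): seat of the rack: round recess 74 mm wide and 10 mm deep in the base plate; this point is the centre of its floor, 8 mm above the table, on which a jar stands; 105 mm to the next seat; axes as the rack's; the right one (-y), next to the lever
- hold_bar (a joint): bar angle (rad): 0 level over the lids (three rubber pads 1 mm above them); grows as bar and lever swing up and back together about a shaft along the rack's y; 2.3 right back at the stop, the bar then 120 to 155 mm behind the row, its top about 170 mm above the table. Stiff: stays where left, takes about 5 N at the handle. Aluminium bar 318 mm long, 80 mm from the shaft
- lever_handle (a point): centre of the black cylindrical handle, 18 mm thick and 42 mm long, that stands out along the rack's -y from the end of the short flat lever which moves the bar; it turns freely on its pin (so its own axes tell nothing). At bar angle 0 it lies 50 mm in front of (towards the robot) and 50 mm above rack_pivot, and circles that point at 70 mm radius; at 2.3 it lies level with it, behind
- rack_pivot (a point): point on the axis of the bar's shaft (97 mm above the table), level with the middle of the handle along the rack's y; fixed to the rack, axes as the rack's
- jar_a_mid (a point): dark amber glass jar with a plain black screw lid, 68 mm across, 78 mm high, closed; one of the three that stand in the seats of the rack and look alike; this point lies on its axis half-way up (39 mm above its underside); the wall can be gripped from 20 to 65 mm above the underside. One of the three is full and at least 200 g heavier than either of the others (these differ by under 60 g; all weigh under 0.55 kg); only its weight tells which
- jar_b_mid (a point): dark amber glass jar with a plain black screw lid, 68 mm across, 78 mm high, closed; one of the three that stand in the seats of the rack and look alike; this point lies on its axis half-way up (39 mm above its underside); the wall can be gripped from 20 to 65 mm above the underside. One of the three is full and at least 200 g heavier than either of the others (these differ by under 60 g; all weigh under 0.55 kg); only its weight tells which
- jar_c_mid (a point): dark amber glass jar with a plain black screw lid, 68 mm across, 78 mm high, closed; one of the three that stand in the seats of the rack and look alike; this point lies on its axis half-way up (39 mm above its underside); the wall can be gripped from 20 to 65 mm above the underside. One of the three is full and at least 200 g heavier than either of the others (these differ by under 60 g; all weigh under 0.55 kg); only its weight tells which
- label_roll: white roll of round stickers lying flat, 66 mm across, 30 mm high, behind the rack; leave it alone; origin at the centre of its underside
- marker: felt marker, 134 mm long, 14 mm thick, lying behind the rack at its right; leave it alone; origin at the centre of its underside
- wick_tin: round metal tin, 68 mm across, 36 mm high, behind the rack; leave it alone; origin at the centre of its underside
- spatula: small spatula with a wooden handle, 251 mm long, 11 mm thick, lying on the table to the right of the rack; leave it alone; origin at the centre of its underside
- done_jar_1: dark jar with a white sticker on its lid, 68 mm across, 78 mm high, behind the rack; leave it alone; origin at the centre of its underside
- done_jar_2: dark jar with a white sticker on its lid, 68 mm across, 78 mm high, left of the rack; leave it alone; origin at the centre of its underside

How it is judged:
By the outcome, as a careful person would: the job done as asked, in the order asked, and still so for the second after the job is handed in, while the arm keeps its last pose, push and grip.
It also fails if it takes over 64 s, if anything falls off the work surface, if the arm or the gripper's body presses on something with over 40 N, if the wrist force passes 120 N, or if a joint passes its speed limit or range.

ROBOT

A 7-joint arm with a two-finger parallel gripper is mounted at the origin on a cart in front of the work surface, level with it; the furniture and walls round the work are solid. World frame = base frame: x ahead of the robot, y to its left, z up, the work surface at z = 0. Lengths are in m, angles in rad, forces in N, time in s.
With the tool pointing down it reaches from about 0.4 to 0.85 m from the base axis. Payload 10.4 kg.
Tool frame: the origin (TCP) lies midway between the tips of the shut fingers; the grasp point (between the pads) lies 19 mm behind it; z points along the fingers, y is the line along which they close (so a half turn about z gives the same grasp; the last joint's range is limited). The gripper opens to 87 mm and grips with 3 to 60 N. Pads are 19 mm wide; open, the fingers measure 117 mm over their backs; the gripper's body (75 mm by 190 mm) begins 51 mm behind the grasp point.
Start: joints at [-1.184, 0.332, -0.065, 1.46, 0.022, 1.35, -0.088], TCP at [0.249, 0.573, 0.185] pointing down, gripper open.
Joint ranges: [-2.6, 2.6], [-0.5, 2.12], [-1.47, 1.34], [0.16, 2.42], [-1.27, 4.41], [0.06, 2.06], [-2.6, 2.6]. Speed limits (rad/s): [2.22, 2.22, 2.79, 2.79, 3.14, 3.14, 3.14].

INTERFACE

Orientations are given as a unit quaternion [x, y, z, w].
In Python, from bench import r gives the robot as it stands.
- The arm moves only by the tool apply_moves, never from a script. Its argument "steps" is a list of rows, each a list of 7 numbers: the turn, a rotation vector about the tool's x, y, z in rad, then the shift along the tool's x, y, z in mm, then the opening, from -1 (shut) to 1 (fully open). In form: [[ax, ay, az, x, y, z, claw], ...]. A call has 1 to 20 rows; each row is the pose to reach, as a shift and turn from the pose commanded when the call began, along the tool's axes at that moment; what a row does not reach only later rows make up. A row lasts 1/12 s, in which the tool goes at most 41.7 mm and 7.16 degrees, less where a joint would pass 70% of its speed; a pose out of reach is approached as far as the arm can. A call with a gripper value outside its range is refused whole. The fingers move at their own pace and stop on an object; "force" is the grip in N (left out, the last holds). Time passes only in rows, so rows that repeat a pose let the fingers close. It gives the time, the measured TCP pose, the force, the opening and the grip force at its end, in the units of the state.
- r.read_state(): the state, without advancing time (a new reading comes with each control period).
- r.camera(name): name is "scene" or "top" or "wrist"; returns a dict with "pixels" (384x512x3 uint8, red, green, blue), "z_map" (384x512 float32, m along the optical axis (not along the pixel's ray), 0 where there is no reading), "fovy" (degrees; the focal length in pixels is half the picture's height over the tangent of half this angle, whatever the lens; pixels are square), "cx", "cy" (the principal point, pixels), "position" and "orientation" of the camera in the world. Camera axes: x right, y down, z forward; pixel columns grow to the right and rows downward; lengths in m; the calibration is good to about 2 mm. The wrist camera is an equidistant fisheye: a pixel r from the principal point sees the ray r / f radians off the axis. A picture is of the moment at which its call begins.
- r.close_job(): hands the job in; it is judged then, once.
The state is a dict: "time": time; "joint_positions": joint angles; "joint_vel": joint speeds; "joint_torque": joint torques, N m; "ee_pos": TCP position; "eef_rot": TCP orientation; "ft_force": force on the tool from outside, world axes, zero at the start; "torque": the same for the moment, N m; "width": finger opening in m; "grip_force": force on a finger pad.
Only numpy, scipy, OpenCV 4.12 (cv2) and the standard library are available. Lean on these libraries where they do the work, as an engineer would, in place of code of your own. Each camera call takes 0.05 s, during which the arm holds its last target. There are 200 camera calls.

## Working session

There is one attempt and no reset: what is moved stays moved. The work goes in short steps, Python scripts to look and compute and a tool call to move; the robot and the scene stay as the last step left them, time stands still between calls to the robot, and variables do not carry over. Pictures are saved under pics/ and viewed, at most 10 in all, crops included, and the job is handed in when it is done.

Besides the shell and the picture viewer there is one more tool, called after ">>>" as name(argument=value, ...), one argument or row to a line, values as JSON. apply_moves: Moves the arm, as the interface text tells. Its arguments: {"type":"object","properties":{"steps":{"type":"array","items":{"type":"array","items":{"type":"number"}}},"force":{"type":"number"}},"required":["steps"]}

```bash
mkdir -p pics; ls; python3 - <<'E'
from bench import r
import cv2,numpy as np
s=r.read_state(); print({k:np.round(v,3).tolist() for k,v in s.items()})
for n in ["top","scene"]:
    c=r.camera(n); cv2.imwrite(f"pics/{n}0.png",c["pixels"][:,:,::-1]); np.savez(f"{n}0.npz",**c)
    print(n,c["fovy"],c["cx"],c["cy"],c["position"],c["orientation"])
E
```

```text
pics
{'time': 0.0, 'joint_positions': [-1.184, 0.333, -0.065, 1.461, 0.022, 1.35, -0.089], 'joint_vel': [-0.001, -0.001, 0.001, 0.0, 0.001, -0.001, 0.0], 'joint_torque': [0.001, -62.327, 0.025, -38.988, -0.061, 0.04, 0.0], 'ee_pos': [0.249, 0.573, 0.184], 'eef_rot': [0.203, 0.979, -0.001, -0.0], 'ft_force': [0.101, 1.449, 0.205], 'torque': [0.019, 0.076, 0.028], 'grip_force': 0.0, 'width': 0.087}
top 45.091767930612235 256.4358407610685 189.94630435417452 [0.47719345 0.03223094 1.51762308] [ 0.70885913 -0.70452461  0.02440776 -0.02383406]
scene 43.87806345904528 250.50037026506527 196.79870771308066 [-0.05458379 -1.04504667  1.05427982] [ 0.86286607 -0.2350089   0.10919668 -0.43394591]
```

View pics/top0.png

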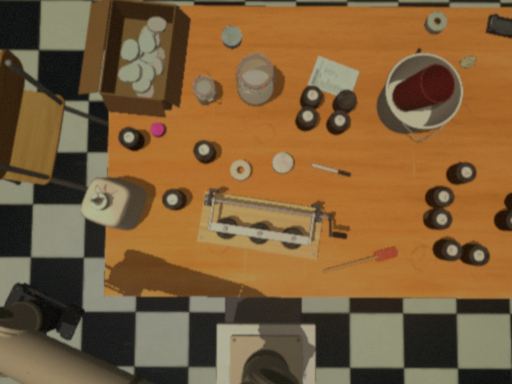

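View pics/scene0.png

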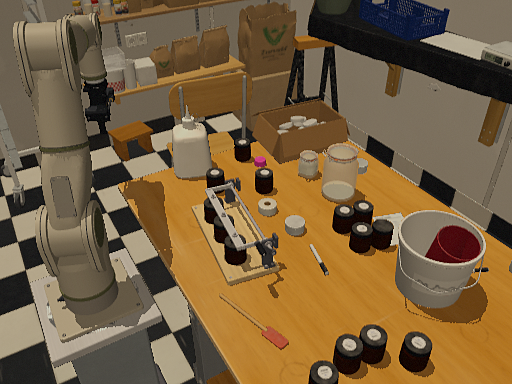

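```bash
cat > h.py <<'E'
import numpy as np,cv2
from scipy.spatial.transform import Rotation as R
def cloud(c):
    f=192/np.tan(np.radians(float(c["fovy"]))/2); z=c["z_map"]
    v,u=np.mgrid[0:384,0:512]; X=np.stack([(u-c["cx"])/f*z,(v-c["cy"])/f*z,z],-1)
    return X@R.from_quat(c["orientation"]).as_matrix().T+c["position"]
E
python3 - <<'E'
from h import *
for n in ["top","scene"]:
    c=np.load(n+"0.npz"); P=cloud(c); rgb=c["pixels"]
    a=P[...,2]
    m=(a>.011)&(a<.026)&(P[...,0]>.28)&(P[...,0]<.62)&(P[...,1]>-.25)&(P[...,1]<.3)&(c["z_map"]>0)
    q=P[m]; print(n,"plate",m.sum(),np.median(q[:,2]))
    k,l,st,ce=cv2.connectedComponentsWithStats(m.astype(np.uint8)); i=1+st[1:,4].argmax()
    q=P[l==i]; print(cv2.minAreaRect(q[:,:2].astype(np.float32)),len(q),ce[i])
    near=(P[...,0]>.28)&(P[...,0]<.62)&(P[...,1]>-.28)&(P[...,1]<.25)
    for lo,hi in [(.08,.092),(.092,.12),(.12,.2)]:
        m=near&(a>lo)&(a<hi); k,l,st,ce=cv2.connectedComponentsWithStats(m.astype(np.uint8))
        for i in range(1,k):
            if st[i,4]>12: print(lo,hi,st[i,4],ce[i].round(),P[l==i].mean(0).round(3),rgb[l==i].mean(0).round(), P[l==i].min(0).round(3),P[l==i].max(0).round(3))
    # table check
    print("table",np.median(P[300:320,60:90,2] if n=="scene" else P[270:280,250:400,2]))
c=np.load("top0.npz")["pixels"][175:270,180:360,::-1]
cv2.imwrite("pics/c1.png",cv2.resize(c,None,fx=4.4,fy=4.4,interpolation=2))
E
```

```text
top plate 3943 0.01792735950497293
((0.45243752002716064, 0.02118217945098877), (0.3906465470790863, 0.13388752937316895), 81.54310607910156) 1674 [257.78793309 238.99701314]
0.08 0.092 88 [227. 221.] [0.48  0.123 0.085] [68. 57. 40.] [0.469 0.097 0.08 ] [0.491 0.15  0.091]
0.08 0.092 82 [260. 226.] [0.464 0.02  0.085] [68. 56. 40.] [ 0.454 -0.008  0.081] [0.476 0.047 0.092]
0.08 0.092 86 [294. 231.] [ 0.449 -0.085  0.085] [70. 58. 43.] [ 0.44  -0.11   0.081] [ 0.458 -0.055  0.091]
0.08 0.092 77 [225. 234.] [0.438 0.129 0.085] [85. 75. 59.] [0.426 0.103 0.08 ] [0.447 0.156 0.091]
0.08 0.092 80 [258. 240.] [0.422 0.025 0.085] [83. 73. 56.] [ 0.411 -0.002  0.08 ] [0.433 0.05  0.092]
0.08 0.092 82 [292. 245.] [ 0.407 -0.078  0.086] [85. 73. 57.] [ 0.397 -0.107  0.08 ] [ 0.418 -0.052  0.092]
0.092 0.12 1596 [263. 222.] [0.476 0.01  0.104] [145. 133. 111.] [ 0.41  -0.2    0.092] [0.579 0.189 0.12 ]
0.12 0.2 132 [336. 233.] [ 0.446 -0.205  0.15 ] [80. 55. 32.] [ 0.43  -0.236  0.121] [ 0.477 -0.182  0.163]
table 0.00028792576056346775
scene plate 2437 0.0176142759696456
((0.4670622944831848
[... 498 characters left out ...]
081] [0.438 0.054 0.092]
0.08 0.092 32 [231. 218.] [0.469 0.017 0.084] [56. 47. 36.] [ 0.461 -0.006  0.08 ] [0.476 0.041 0.09 ]
0.08 0.092 89 [229. 243.] [ 0.41  -0.082  0.084] [54. 49. 41.] [ 0.397 -0.112  0.08 ] [ 0.422 -0.053  0.091]
0.08 0.092 35 [242. 238.] [ 0.454 -0.085  0.084] [67. 56. 43.] [ 0.447 -0.108  0.081] [ 0.462 -0.063  0.089]
0.08 0.092 18 [274. 245.] [ 0.52  -0.163  0.087] [42. 40. 40.] [ 0.508 -0.167  0.081] [ 0.531 -0.159  0.091]
0.092 0.12 1195 [237. 218.] [ 0.477 -0.007  0.103] [140. 129. 115.] [ 0.409 -0.204  0.092] [0.579 0.183 0.119]
0.12 0.2 123 [261. 247.] [ 0.445 -0.209  0.149] [41. 37. 35.] [ 0.431 -0.236  0.121] [ 0.479 -0.181  0.16 ]
table 0.016855631912825353
```

View pics/c1.png

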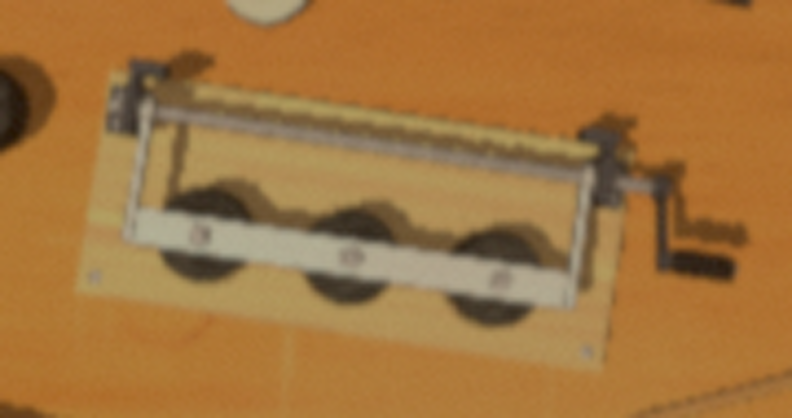

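```bash
cat >> h.py <<'E'
th=np.radians(-8.45); O=np.array([.4435,.022]); RX=np.array([np.cos(th),np.sin(th)]); RY=np.array([-RX[1],RX[0]])
def rack(P): d=np.asarray(P)[...,:2]-O; return np.stack([d@RX,d@RY,np.asarray(P)[...,2]],-1)
def world(x,y,z): return np.r_[O+x*RX+y*RY,z]
def delta(s,p,yaw):
    "tool-down pose with tool y at world angle yaw -> turn about tool z, shift mm; half turn free"
    A=R.from_quat(s["eef_rot"]); y=np.array([np.cos(yaw),np.sin(yaw),0]); z=np.array([0,0,-1.])
    B=R.from_matrix(np.stack([np.cross(y,z),y,z],1)); rv=(A.inv()*B).as_rotvec()
    return rv.round(3),(A.inv().apply(np.asarray(p)-s["ee_pos"])*1000).round(1)
E
python3 - <<'E'
from h import *
from bench import r
for n in ["top","scene"]:
    c=np.load(n+"0.npz"); P=cloud(c); Q=rack(P)
    m=(Q[...,2]>.135)&(Q[...,2]<.2)&(abs(Q[...,0]-.03)<.03)&(abs(Q[...,1]+.235)<.05)
    q=Q[m]; print(n,m.sum(),q.min(0).round(3),q.max(0).round(3))
    for lo in np.arange(-.265,-.19,.01):
        k=q[(q[:,1]>lo)&(q[:,1]<lo+.01)]; 
        if len(k): print(round(lo,3),len(k),k.min(0).round(3)[[0,2]],k.max(0).round(3)[[0,2]])
    m=(Q[...,2]>.078)&(Q[...,2]<.091)&(abs(Q[...,0])<.045)
    for y in (.105,0,-.105):
        k=Q[m&(abs(Q[...,1]-y)<.045)]; print(y,k.min(0).round(3),k.max(0).round(3))
    m=(Q[...,2]>.1)&(Q[...,2]<.13)&(abs(Q[...,0])<.03)&(abs(Q[...,1])<.2); print("bar",Q[m].min(0).round(3),Q[m].max(0).round(3))
s=r.read_state(); p=world(.03,-.238,.26); print(p,delta(s,p,th))
E
```

```text
top 118 [ 0.023 -0.256  0.136] [ 0.053 -0.202  0.163]
-0.265 1 [0.031 0.151] [0.031 0.151]
-0.255 18 [0.024 0.145] [0.041 0.159]
-0.245 21 [0.025 0.147] [0.041 0.16 ]
-0.235 22 [0.023 0.148] [0.041 0.163]
-0.225 20 [0.025 0.147] [0.04 0.16]
-0.215 26 [0.023 0.136] [0.053 0.161]
-0.205 10 [0.026 0.136] [0.05  0.158]
0.105 [-0.032  0.078  0.08 ] [0.032 0.133 0.091]
0 [-0.032 -0.028  0.079] [0.032 0.028 0.091]
-0.105 [-0.032 -0.133  0.079] [ 0.032 -0.076  0.091]
bar [-0.013 -0.158  0.1  ] [0.029 0.159 0.119]
scene 108 [ 0.023 -0.256  0.136] [ 0.052 -0.201  0.16 ]
-0.265 2 [0.028 0.149] [0.031 0.155]
-0.255 30 [0.024 0.14 ] [0.04 0.16]
-0.245 17 [0.023 0.149] [0.039 0.158]
-0.235 18 [0.024 0.147] [0.041 0.158]
-0.225 15 [0.025 0.148] [0.04  0.159]
-0.215 18 [0.027 0.136] [0.052 0.159]
-0.205 8 [0.025 0.142] [0.037 0.156]
0.105 [-0.032  0.075  0.078] [0.033 0.134 0.09 ]
0 [-0.033 -0.033  0.078] [0.033 0.031 0.09 ]
-0.105 [-0.031 -0.137  0.078] [ 0.033 -0.077  0.091]
bar [-0.013 -0.162  0.1  ] [0.029 0.161 0.12 ]
[ 0.43820112 -0.21782477  0.26      ] (array([-1.000e-03,  1.000e-03,  1.308e+00]), array([-488.7, -649.9,  -74.6]))
```

>>> apply_moves(
  steps=[
    [0,0,0,0,0,-120,1],
    [0,0,0,0,0,-120,1],
    [0,0,0,0,0,-120,1],
    [0,0,1.308,-488.7,-650,-120,1],
    [0,0,1.308,-488.7,-650,-120,1],
    [0,0,1.308,-488.7,-650,-120,1],
    [0,0,1.308,-488.7,-650,-120,1],
    [0,0,1.308,-488.7,-650,-120,1],
    [0,0,1.308,-488.7,-650,-120,1],
    [0,0,1.308,-488.7,-650,-120,1],
    [0,0,1.308,-488.7,-650,-120,1],
    [0,0,1.308,-488.7,-650,-120,1],
    [0,0,1.308,-488.7,-650,-120,1],
    [0,0,1.308,-488.7,-650,-120,1],
    [0,0,1.308,-488.7,-650,-120,1],
    [0,0,1.308,-488.7,-650,-120,1],
    [0,0,1.308,-488.7,-650,-120,1],
    [0,0,1.308,-488.7,-650,-120,1],
    [0,0,1.308,-488.7,-650,-120,1],
    [0,0,1.308,-488.7,-650,-120,1],
  ],
)

```text
time: 1.77
ee_pos: [0.4135, -0.1179, 0.3051]
eef_rot: [0.757, 0.653, 0.0, -0.0]
ft_force: [1.6, 1.1, 0.0]
width: 0.0868
grip_force: 0.0
```

>>> apply_moves(
  steps=[
    [0,0,0,0,0,0,-0.2],
  ],
)

```text
time: 1.85
ee_pos: [0.4137, -0.1236, 0.3053]
eef_rot: [0.76, 0.649, 0.0, 0.001]
ft_force: [-0.4, 0.2, -0.2]
width: 0.0848
grip_force: 0.0
```

```bash
cat > st.py <<'E'
from h import *
from bench import r
s=r.read_state(); print(s["time"],np.round(s["ee_pos"],4),"rack",rack(s["ee_pos"]).round(4),np.round(s["joint_positions"],2),"F",np.round(s["ft_force"],2),"w",s["width"],s["grip_force"])
E
python3 - <<'E'
from st import *
print(delta(s,world(.032,-.238,.22),th))
print(delta(s,world(.032,-.238,.129),th))
E
```

```text
1.85 [ 0.4137 -0.1236  0.3053] rack [-0.0081 -0.1484  0.3053] [-0.67 -0.26  0.71  1.76  0.17  1.58 -0.13] F [-0.36  0.19 -0.24] w 0.084833556088476 0.0
(array([ 0.001,  0.   , -0.01 ]), array([-89.2,  40.9,  85.4]))
(array([ 0.001,  0.   , -0.01 ]), array([-89.1,  40.8, 176.4]))
```

>>> apply_moves(
  steps=[
    [0,0,-0.01,-89,41,60,-0.1],
    [0,0,-0.01,-89,41,60,-0.1],
    [0,0,-0.01,-89,41,60,-0.1],
    [0,0,-0.01,-89,41,85,-0.1],
    [0,0,-0.01,-89,41,85,-0.1],
    [0,0,-0.01,-89,41,120,-0.1],
    [0,0,-0.01,-89,41,150,-0.1],
    [0,0,-0.01,-89,41,170,-0.1],
    [0,0,-0.01,-89,41,176,-0.1],
    [0,0,-0.01,-89,41,176,-0.1],
  ],
)

```text
time: 2.68
ee_pos: [0.4409, -0.2086, 0.1289]
eef_rot: [0.753, 0.657, -0.001, -0.001]
ft_force: [-0.2, -0.4, -0.1]
width: 0.0394
grip_force: 0.0
```

```bash
python3 - <<'E'
from st import *
c=r.camera("wrist"); cv2.imwrite("pics/w1.png",c["pixels"][:,:,::-1])
E
```

```text
2.6833 [ 0.4409 -0.2086  0.1289] rack [ 0.0313 -0.2285  0.1289] [-0.62  0.08  1.02  1.93 -0.07  1.18  0.29] F [-0.23 -0.43 -0.07] w 0.03935946580024467 0.0
```

View pics/w1.png

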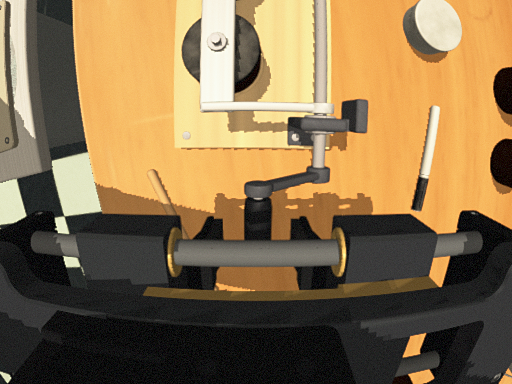

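>>> apply_moves(
  steps=[
    [0,0,0,-7,0,0,-0.1],
    [0,0,0,-7,0,0,-0.8],
    [0,0,0,-7,0,0,-0.8],
    [0,0,0,-7,0,0,-0.8],
    [0,0,0,-7,0,0,-0.8],
  ],
  force=25,
)

```text
time: 3.15
ee_pos: [0.4407, -0.2166, 0.1296]
eef_rot: [0.754, 0.657, 0.0, 0.0]
ft_force: [-0.2, 0.1, -0.2]
width: 0.0199
grip_force: 0.0
```

```bash
python3 - <<'E'
from st import *
p0=s["ee_pos"]; A=R.from_quat(s["eef_rot"])
q0=rack(p0); px=.082; a0=np.arctan2(q0[2]+.019-.097,q0[0]-px); print(a0,np.hypot(q0[2]+.019-.097,q0[0]-px))
for i in range(1,26):
    b=min(i*2.33/22,2.33); a=2.356-b; t=world(px+.07*np.cos(a),q0[1],.097+.07*np.sin(a)-.019)
    print(i,(A.inv().apply(t-p0)*1000).round().tolist())
E
```

```text
3.15 [ 0.4407 -0.2166  0.1296] rack [ 0.0323 -0.2364  0.1296] [-0.6   0.08  1.03  1.92 -0.08  1.18  0.32] F [-0.17  0.11 -0.15] w 0.019941888945160254 0.0
2.3375767883546184 0.07168130516549645
1 [-0.0, 6.0, -3.0]
2 [-0.0, 12.0, -7.0]
3 [-0.0, 18.0, -11.0]
4 [-0.0, 25.0, -14.0]
5 [-0.0, 32.0, -16.0]
6 [-0.0, 39.0, -18.0]
7 [-0.0, 47.0, -18.0]
8 [-1.0, 54.0, -18.0]
9 [-1.0, 61.0, -17.0]
10 [-1.0, 69.0, -16.0]
11 [-1.0, 76.0, -13.0]
12 [-1.0, 82.0, -10.0]
13 [-1.0, 89.0, -6.0]
14 [-1.0, 95.0, -2.0]
15 [-1.0, 100.0, 3.0]
16 [-1.0, 105.0, 9.0]
17 [-1.0, 109.0, 15.0]
18 [-1.0, 113.0, 21.0]
19 [-1.0, 116.0, 28.0]
20 [-1.0, 118.0, 35.0]
21 [-1.0, 119.0, 42.0]
22 [-1.0, 120.0, 50.0]
23 [-1.0, 120.0, 50.0]
24 [-1.0, 120.0, 50.0]
25 [-1.0, 120.0, 50.0]
```

>>> apply_moves(
  steps=[
    [0,0,0,0,0,0,-0.8],
    [0,0,0,0,0,0,-0.8],
    [0,0,0,0,0,0,-0.8],
    [0,0,0,0,6,-3,-0.8],
    [0,0,0,0,12,-7,-0.8],
    [0,0,0,0,18,-11,-0.8],
    [0,0,0,0,25,-14,-0.8],
    [0,0,0,0,32,-16,-0.8],
    [0,0,0,0,39,-18,-0.8],
    [0,0,0,0,47,-18,-0.8],
    [0,0,0,0,54,-18,-0.8],
    [0,0,0,0,54,-18,-0.8],
  ],
  force=25,
)

```text
time: 4.15
ee_pos: [0.4952, -0.2239, 0.147]
eef_rot: [0.754, 0.657, -0.0, 0.0]
ft_force: [0.2, -0.9, -0.1]
width: 0.0087
grip_force: 0.0
```

```bash
python3 - <<'E'
from st import *
c=r.camera("wrist"); 
d=r.camera("scene"); cv2.imwrite("pics/s2.png",np.hstack([cv2.resize(c["pixels"][:,:,::-1],(400,300)),cv2.resize(d["pixels"][170:290,180:340,::-1],(400,300))]))
Q=rack(cloud(d)); m=(Q[...,2]>.125)&(Q[...,2]<.2)&(abs(Q[...,0]-.06)<.06)&(abs(Q[...,1]+.235)<.05)
q=Q[m]; print(len(q),q.min(0),q.max(0))
E
```

```text
4.15 [ 0.4952 -0.2239  0.147 ] rack [ 0.0873 -0.2357  0.147 ] [-0.52  0.26  1.    1.77 -0.23  1.24  0.41] F [ 0.24 -0.89 -0.15] w 0.008721349663933628 0.0
171 [ 0.02346461 -0.25669883  0.12503214] [ 0.10003901 -0.20281556  0.19998588]
```

View pics/s2.png

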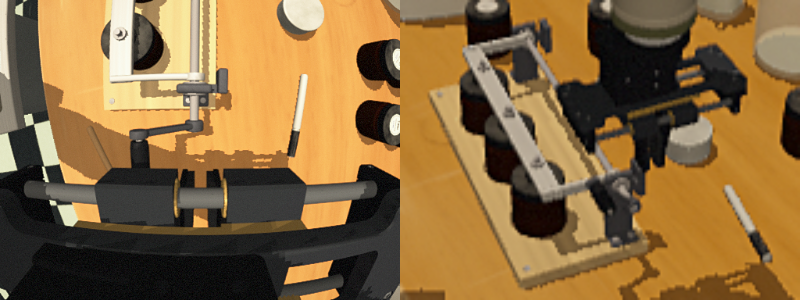

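```bash
python3 - <<'E'
from st import *
for n in ("scene","top"):
    d=r.camera(n); Q=rack(cloud(d))
    m=(abs(Q[...,0]-.0873)<.04)&(abs(Q[...,1]+.235)<.04)&(Q[...,2]>.10)&(Q[...,2]<.25)
    q=Q[m]; print(n)
    for z in np.arange(.1,.25,.01):
        k=q[(q[:,2]>z)&(q[:,2]<z+.01)]
        if len(k): print(z.round(2),len(k),k.min(0).round(3),k.max(0).round(3))
    m=(abs(Q[...,0]-.032)<.025)&(abs(Q[...,1]+.236)<.03)&(Q[...,2]>.12)&(Q[...,2]<.18)
    q=Q[m]; print("handle",len(q),q.min(0),q.max(0)) if len(q) else 0
E
```

```text
4.25 [ 0.4937 -0.2243  0.147 ] rack [ 0.0859 -0.2362  0.147 ] [-0.52  0.26  1.    1.77 -0.23  1.24  0.41] F [-0.12 -0.72 -0.01] w 0.00888728377205422 0.0
scene
0.1 28 [ 0.064 -0.215  0.1  ] [ 0.088 -0.198  0.11 ]
0.11 11 [ 0.057 -0.21   0.111] [ 0.074 -0.206  0.119]
0.12 11 [ 0.054 -0.211  0.121] [ 0.067 -0.204  0.13 ]
0.13 7 [ 0.048 -0.212  0.13 ] [ 0.055 -0.206  0.138]
0.18 20 [ 0.074 -0.249  0.184] [ 0.101 -0.228  0.19 ]
0.19 35 [ 0.072 -0.249  0.19 ] [ 0.099 -0.228  0.199]
0.2 32 [ 0.073 -0.249  0.2  ] [ 0.101 -0.226  0.21 ]
0.21 35 [ 0.071 -0.251  0.21 ] [ 0.103 -0.227  0.22 ]
0.22 30 [ 0.068 -0.252  0.22 ] [ 0.105 -0.238  0.229]
0.23 22 [ 0.068 -0.25   0.23 ] [ 0.104 -0.239  0.24 ]
0.24 10 [ 0.095 -0.248  0.241] [ 0.103 -0.229  0.25 ]
handle 110 [ 0.02389754 -0.2564675   0.1219327 ] [ 0.05683781 -0.20616217  0.1603568 ]
top
0.1 27 [ 0.067 -0.212  0.1  ] [ 0.09  -0.197  0.109]
0.11 7 [ 0.058 -0.208  0.113] [ 0.074 -0.203  0.119]
0.12 11 [ 0.049 -0.209  0.12 ] [ 0.068 -0.203  0.128]
0.13 6 [ 0.05  -0.209  0.132] [ 0.056 -0.205  0.138]
0.18 1 [ 0.094 -0.228  0.189] [ 0.094 -0.228  0.189]
0.2 1 [ 0.097 -0.226  0.2  ] [ 0.097 -0.226  0.2  ]
handle 42 [ 0.02319502 -0.22495183  0.13351981] [ 0.05594144 -0.20604312  0.16384065]
```

```bash
python3 - <<'E'
from st import *
d=r.camera("scene"); f=192/np.tan(np.radians(d["fovy"])/2); C=R.from_quat(d["orientation"])
for z in (.147,.166,.184,.22,.25):
    p=C.inv().apply(np.r_[s["ee_pos"][:2],z]-d["position"]); print(z,d["cx"]+f*p[0]/p[2],d["cy"]+f*p[1]/p[2])
w=r.camera("wrist"); print(w["position"],w["orientation"],s["eef_rot"])
Q=rack(cloud(d)); 
for v in range(190,250,4): print(v,[ (round(float(Q[v,u,0]),3),round(float(Q[v,u,2]),3)) for u in (272,280,288)],d["pixels"][v,[272,280,288]].sum(1))
cv2.imwrite("pics/s3.png",cv2.resize(d["pixels"][160:270,220:340,::-1],None,fx=5,fy=5,interpolation=0))
E
```

```text
4.35 [ 0.4935 -0.2241  0.1471] rack [ 0.0856 -0.2361  0.1471] [-0.52  0.25  1.    1.78 -0.23  1.24  0.41] F [-0.42 -0.06 -0.09] w 0.009012358555325695 0.0
0.147 278.35034678049215 244.98373180187207
0.166 278.4841846534468 239.91011358282088
0.184 278.61312638076157 235.02210182308664
0.22 278.8774926011639 225.00032515610727
0.25 279.10466245608006 216.38861391714929
[ 0.50366096 -0.15649976  0.34718765] [ 0.98960195 -0.06824494 -0.00894917  0.1262954 ] [ 7.54026097e-01  6.56844422e-01 -1.10909866e-04 -1.97096765e-04]
190 [(0.056, 0.358), (0.069, 0.366), (0.091, 0.36)] [40 31 28]
194 [(0.051, 0.355), (0.072, 0.348), (0.092, 0.346)] [44 48 42]
198 [(0.048, 0.348), (0.077, 0.329), (0.1, 0.321)] [38 29 38]
202 [(0.056, 0.32), (0.076, 0.317), (0.099, 0.311)] [33 46 45]
206 [(0.056, 0.307), (0.075, 0.307), (0.1, 0.297)] [35 36 41]
210 [(0.053, 0.3), (0.076, 0.293), (0.099, 0.286)] [ 35  57 143]
214 [(0.052, 0.29), (0.076, 0.281), (0.097, 0.277)] [144 230  53]
218 [(0.051, 0.279), (0.07, 0.278), (0.095, 0.267)] [ 44  82 204]
222 [(0.049, 0.27), (0.07, 0.266), (0.214, 0.033)] [264  83 572]
226 [(0.173, -0.0), (0.092, 0.209), (0.206, 0.032)] [365  69 423]
230 [(0.164, 0.001), (0.092, 0.196), (0.205, 0.018)] [387  46 271]
234 [(0.107, 0.106), (0.181, -0.0), (0.206, 0.0)] [179 213 365]
238 [(0.097, 0.112), (0.173, -0.0), (0.199, -0.003)] [219 361 348]
242 [(0.096, 0.099), (0.163, 0.005), (0.188, 0.002)] [115 359 352]
246 [(0.096, 0.084), (0.155, 0.003), (0.18, 0.002)] [ 98 362 350]
```

View pics/s3.png

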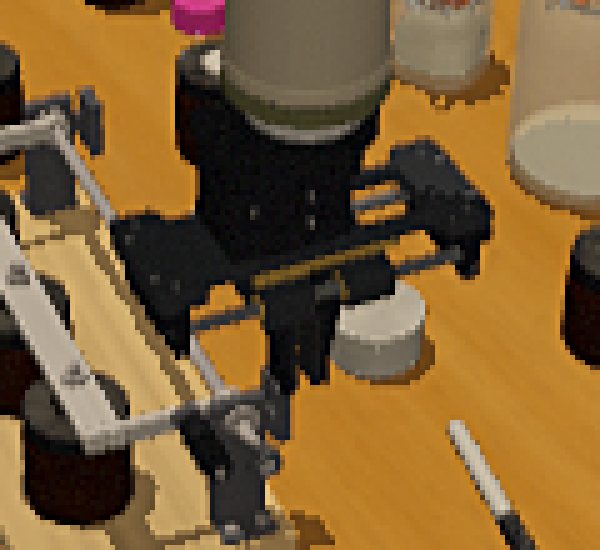

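>>> apply_moves(
  steps=[
    [0,0,0,-2,-30,0,0],
    [0,0,0,-2,-54,0,0],
    [0,0,0,-2,-54,0,0],
    [0,0,0,-2,-54,0,0],
    [0,0,0,-2,-54,0,0],
    [0,0,0,-2,-54,20,0],
    [0,0,0,-2,-54,40,0],
    [0,0,0,-2,-54,53,0],
    [0,0,0,-2,-54,53,0],
    [0,0,0,-2,-54,53,0],
  ],
  force=30,
)

```text
time: 5.28
ee_pos: [0.4401, -0.2189, 0.0941]
eef_rot: [0.754, 0.657, -0.001, -0.0]
ft_force: [0.1, 0.1, 1.2]
width: 0.0433
grip_force: 0.0
```

```bash
python3 - <<'E'
from st import *
for n in ("scene","top"):
    d=r.camera(n); Q=rack(cloud(d))
    m=(abs(Q[...,0]-.032)<.06)&(abs(Q[...,1]+.235)<.04)&(Q[...,2]>.10)&(Q[...,2]<.21)
    q=Q[m]; print(n)
    for z in np.arange(.1,.2,.01):
        k=q[(q[:,2]>z)&(q[:,2]<z+.01)]
        if len(k): print(z.round(2),len(k),k.min(0).round(3),k.max(0).round(3))
E
```

```text
5.2833 [ 0.4401 -0.2189  0.0941] rack [ 0.032  -0.2388  0.0941] [-0.58  0.16  1.04  1.96 -0.15  1.1   0.39] F [0.15 0.12 1.22] w 0.04334466580751084 0.0
scene
0.1 6 [ 0.083 -0.213  0.101] [ 0.088 -0.205  0.106]
0.11 7 [ 0.057 -0.21   0.111] [ 0.065 -0.204  0.119]
0.12 11 [ 0.011 -0.246  0.122] [ 0.062 -0.207  0.13 ]
0.13 31 [ 0.002 -0.253  0.13 ] [ 0.063 -0.206  0.14 ]
0.14 50 [ 0.002 -0.256  0.14 ] [ 0.064 -0.207  0.15 ]
0.15 87 [ 0.002 -0.255  0.15 ] [ 0.064 -0.214  0.159]
0.16 29 [-0.    -0.254  0.16 ] [ 0.066 -0.225  0.169]
0.17 35 [-0.001 -0.252  0.17 ] [ 0.067 -0.234  0.18 ]
0.18 17 [ 0.007 -0.251  0.18 ] [ 0.069 -0.229  0.188]
0.19 6 [ 0.059 -0.249  0.191] [ 0.066 -0.227  0.198]
top
0.1 22 [ 0.07  -0.213  0.101] [ 0.089 -0.197  0.109]
0.11 8 [ 0.064 -0.21   0.112] [ 0.077 -0.203  0.119]
0.12 13 [ 0.046 -0.209  0.12 ] [ 0.068 -0.203  0.128]
0.13 9 [ 0.04  -0.208  0.13 ] [ 0.056 -0.203  0.14 ]
0.14 11 [ 0.023 -0.23   0.141] [ 0.056 -0.203  0.149]
0.15 28 [ 0.026 -0.228  0.15 ] [ 0.059 -0.202  0.16 ]
0.16 2 [ 0.032 -0.212  0.16 ] [ 0.033 -0.207  0.162]
```

>>> apply_moves(
  steps=[
    [0,0,0,0,0,0,-0.9],
    [0,0,0,0,0,0,-0.9],
    [0,0,0,0,0,0,-0.9],
    [0,0,0,0,0,0,-0.9],
    [0,0,0,0,0,0,-0.9],
    [0,0,0,0,0,0,-0.9],
  ],
  force=30,
)

```text
time: 5.88
ee_pos: [0.4402, -0.2185, 0.0943]
eef_rot: [0.754, 0.657, 0.0, -0.0]
ft_force: [-0.1, -0.2, 1.3]
width: 0.0171
grip_force: 30.0
```

>>> apply_moves(
  steps=[
    [0,0,0,0,6,-4,-0.9],
    [0,0,0,0,12,-8,-0.9],
    [0,0,0,0,18,-12,-0.9],
    [0,0,0,0,25,-15,-0.9],
    [0,0,0,0,32,-17,-0.9],
    [0,0,0,0,39,-19,-0.9],
    [0,0,0,0,47,-20,-0.9],
    [0,0,0,0,54,-20,-0.9],
    [0,0,0,0,54,-20,-0.9],
  ],
)

```text
time: 6.63
ee_pos: [0.4942, -0.2264, 0.1135]
eef_rot: [0.754, 0.657, -0.001, 0.0]
ft_force: [-0.7, -2.2, -7.5]
width: 0.0168
grip_force: 30.0
```

>>> apply_moves(
  steps=[
    [0,0,0,0,7,1,-0.9],
    [0,0,0,0,15,3,-0.9],
    [0,0,0,0,22,5,-0.9],
    [0,0,0,0,28,8,-0.9],
    [0,0,0,0,35,12,-0.9],
    [0,0,0,0,41,17,-0.9],
    [0,0,0,0,46,22,-0.9],
    [0,0,0,0,51,27,-0.9],
    [0,0,0,0,55,33,-0.9],
    [0,0,0,0,59,39,-0.9],
    [0,0,0,0,62,46,-0.9],
    [0,0,0,0,64,53,-0.9],
    [0,0,0,0,65,60,-0.9],
    [0,0,0,0,66,68,-0.9],
    [0,0,0,0,66,72,-0.9],
    [0,0,0,0,66,72,-0.9],
  ],
)

```text
time: 7.97
ee_pos: [0.5573, -0.2355, 0.043]
eef_rot: [0.754, 0.657, -0.001, -0.002]
ft_force: [-16.5, 2.4, 17.1]
width: 0.017
grip_force: 30.0
```

```bash
python3 - <<'E'
from st import *
for n in ("scene","top"):
    d=r.camera(n); P=cloud(d);Q=rack(P)
    m=(Q[...,0]>.09)&(Q[...,0]<.19)&(abs(Q[...,1])<.14)&(Q[...,2]>.115)&(Q[...,2]<.23)
    q=Q[m]; print(n,len(q),q.min(0).round(3),q.max(0).round(3))
E
```

```text
7.9667 [ 0.5573 -0.2355  0.043 ] rack [ 0.1504 -0.238   0.043 ] [-0.34  0.54  0.88  1.71 -0.46  1.11  0.54] F [-16.54   2.41  17.07] w 0.016987723150369633 30.003168719886162
scene 501 [ 0.118 -0.139  0.146] [0.146 0.14  0.178]
top 809 [ 0.116 -0.14   0.143] [0.148 0.139 0.179]
```

>>> apply_moves(
  steps=[
    [0,0,0,0,0,-3,-0.3],
    [0,0,0,0,0,-3,-0.1],
    [0,0,0,0,0,-3,-0.1],
    [0,0,0,0,0,-3,-0.1],
    [0,0,0,0,0,-40,0],
    [0,0,0,0,0,-80,0.5],
    [0,0,0,0,0,-120,1],
    [0,0,0,0,0,-150,1],
    [0,0,0,0,0,-150,1],
  ],
)

```text
time: 8.82
ee_pos: [0.562, -0.2363, 0.1987]
eef_rot: [0.754, 0.657, 0.003, 0.004]
ft_force: [0.3, -0.4, -0.1]
width: 0.0625
grip_force: 0.0
```

```bash
python3 - <<'E'
from st import *
for n in ("scene","top"):
    d=r.camera(n); P=cloud(d);Q=rack(P)
    m=(Q[...,0]>.09)&(Q[...,0]<.19)&(abs(Q[...,1])<.14)&(Q[...,2]>.115)&(Q[...,2]<.23)
    q=Q[m]; print(n,len(q),q.min(0).round(3),q.max(0).round(3))
    for y in (.105,0,-.105):
        m=(Q[...,2]>.07)&(Q[...,2]<.1)&(abs(Q[...,0])<.05)&(abs(Q[...,1]-y)<.05)
        if m.sum(): k=Q[m]; print(y,len(k),k.min(0).round(3),k.max(0).round(3))
print(delta(s,world(0,0,.16),th+np.pi/2))
print(delta(s,world(0,-.105,.16),th+np.pi/2))
print(delta(s,world(0,-.105,.16),th-np.pi/2))
cv2.imwrite("pics/t2.png",np.hstack([cv2.resize(r.camera("scene")["pixels"][160:280,180:340,::-1],(400,300)),cv2.resize(d["pixels"][170:270,190:350,::-1],(400,250))[:,:].copy() if 0 else cv2.resize(d["pixels"][160:280,190:350,::-1],(400,300))]))
E
```

```text
8.8167 [ 0.562  -0.2363  0.1987] rack [ 0.1552 -0.2381  0.1987] [-0.41  0.4   0.97  1.54 -0.34  1.38  0.45] F [ 0.27 -0.43 -0.06] w 0.06253508392930131 0.0
scene 503 [ 0.118 -0.14   0.147] [0.146 0.14  0.176]
0.105 239 [-0.033  0.069  0.07 ] [0.032 0.14  0.09 ]
0 268 [-0.032 -0.036  0.07 ] [0.032 0.036 0.092]
-0.105 313 [-0.033 -0.139  0.07 ] [ 0.033 -0.073  0.09 ]
top 807 [ 0.116 -0.14   0.145] [0.148 0.14  0.177]
0.105 351 [-0.033  0.073  0.07 ] [0.032 0.136 0.093]
0 354 [-0.032 -0.032  0.072] [0.032 0.032 0.093]
-0.105 353 [-0.032 -0.137  0.077] [ 0.032 -0.073  0.094]
(array([ 0.007,  0.008, -1.56 ]), array([ 239.8, -153. ,   37.1]))
(array([ 0.007,  0.008, -1.56 ]), array([ 134.8, -154.1,   37.2]))
(array([ 0.008, -0.007,  1.582]), array([ 134.8, -154.1,   37.2]))
```

View pics/t2.png

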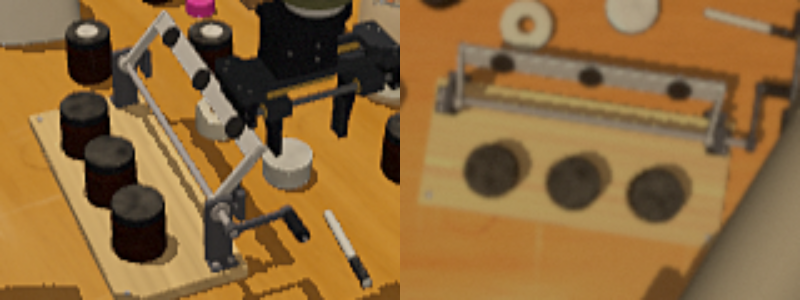

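>>> apply_moves(
  steps=[
    [0.003,0.004,-1.56,135,-154,0,1],
    [0.003,0.004,-1.56,135,-154,0,1],
    [0.003,0.004,-1.56,135,-154,0,1],
    [0.003,0.004,-1.56,135,-154,0,1],
    [0.003,0.004,-1.56,135,-154,0,1],
    [0.003,0.004,-1.56,135,-154,0,1],
    [0.003,0.004,-1.56,135,-154,0,1],
    [0.003,0.004,-1.56,135,-154,0,1],
    [0.003,0.004,-1.56,135,-154,0,1],
    [0.003,0.004,-1.56,135,-154,0,1],
    [0.003,0.004,-1.56,135,-154,0,1],
    [0.003,0.004,-1.56,135,-154,0,1],
    [0.003,0.004,-1.56,135,-154,0,1],
    [0.003,0.004,-1.56,135,-154,0,1],
    [0.003,0.004,-1.56,135,-154,0,1],
    [0.003,0.004,-1.56,135,-154,0,1],
    [0.003,0.004,-1.56,135,-154,0,1],
  ],
)

```text
time: 10.38
ee_pos: [0.4247, -0.0801, 0.192]
eef_rot: [0.075, 0.997, 0.0, -0.002]
ft_force: [0.6, 0.5, -0.9]
width: 0.0871
grip_force: 0.0
```

```bash
python3 - <<'E'
from st import *
print(delta(s,world(0,-.105,.09),th+np.pi/2))
for n in ("scene","top"):
    d=r.camera(n); Q=rack(cloud(d))
    m=(abs(Q[...,0])<.06)&(abs(Q[...,1]+.105)<.075)&(Q[...,2]>.12)&(Q[...,2]<.29)
    q=Q[m]; print(n)
    for z in np.arange(.2,.28,.01):
        k=q[(q[:,2]>z)&(q[:,2]<z+.01)]
        if len(k): print(z.round(2),len(k),k.min(0).round(3),k.max(0).round(3))
E
```

```text
10.3833 [ 0.4247 -0.0801  0.192 ] rack [-0.0036 -0.1038  0.192 ] [-1.   -0.29  0.94  1.96  0.23  1.37  1.29] F [ 0.64  0.5  -0.88] w 0.08708310485135744 0.0
(array([ 0.   , -0.005, -0.002]), array([ -4. ,  -1.3, 101.9]))
scene
0.22 4 [-0.01  -0.156  0.228] [ 0.007 -0.152  0.23 ]
0.23 28 [-0.014 -0.158  0.23 ] [ 0.008 -0.051  0.24 ]
0.24 23 [-0.014 -0.159  0.24 ] [ 0.007 -0.051  0.249]
0.25 25 [-0.014 -0.161  0.251] [ 0.007 -0.052  0.259]
0.26 25 [-0.013 -0.163  0.26 ] [ 0.007 -0.057  0.27 ]
0.27 24 [-0.014 -0.164  0.27 ] [ 0.01  -0.055  0.28 ]
0.28 9 [-0.013 -0.058  0.28 ] [-0.008 -0.046  0.287]
top
0.27 3 [-0.006 -0.061  0.275] [ 0.002 -0.06   0.278]
0.28 2 [-0.003 -0.061  0.281] [ 0.005 -0.059  0.281]
```

>>> apply_moves(
  steps=[
    [0,-0.005,0,-4,-1,30,1],
    [0,-0.005,0,-4,-1,60,1],
    [0,-0.005,0,-4,-1,90,1],
    [0,-0.005,0,-4,-1,115,1],
    [0,-0.005,0,-4,-1,140,1],
    [0,-0.005,0,-4,-1,165,1],
    [0,-0.005,0,-4,-1,182,1],
    [0,-0.005,0,-4,-1,191,1],
    [0,-0.005,0,-4,-1,191,1],
    [0,-0.005,0,-4,-1,191,1],
    [0,-0.005,0,-4,-1,191,1],
  ],
)

```text
time: 11.4
ee_pos: [0.4284, -0.0817, 0.0019]
eef_rot: [0.074, 0.997, 0.0, 0.001]
ft_force: [-0.1, 0.0, 0.6]
width: 0.0873
grip_force: 0.0
```

>>> apply_moves(
  steps=[
    [0,0,0,0,0,0,0],
    [0,0,0,0,0,0,0],
    [0,0,0,0,0,0,0],
    [0,0,0,0,0,0,0],
    [0,0,0,0,0,0,0],
    [0,0,0,0,0,0,0],
    [0,0,0,0,0,0,0],
  ],
  force=25,
)

```text
time: 11.98
ee_pos: [0.4282, -0.0811, 0.0015]
eef_rot: [0.074, 0.997, 0.001, 0.0]
ft_force: [-1.4, 1.9, 8.0]
width: 0.067
grip_force: 25.0
```

```bash
python3 st.py
```

```text
11.9833 [ 0.4282 -0.0811  0.0015] rack [ 0.     -0.1043  0.0015] [-0.98  0.23  1.17  2.18 -0.28  0.89  1.78] F [-1.38  1.88  8.03] w 0.06701445050851682 24.99603318516165
```

>>> apply_moves(
  steps=[
    [0,0,0,0,0,-5,0],
    [0,0,0,0,0,-12,0],
    [0,0,0,0,0,-25,0],
    [0,0,0,0,0,-40,0],
    [0,0,0,0,0,-55,0],
    [0,0,0,0,0,-65,0],
    [0,0,0,0,0,-70,0],
    [0,0,0,0,0,-70,0],
    [0,0,0,0,0,-70,0],
    [0,0,0,0,0,-70,0],
    [0,0,0,0,0,-70,0],
    [0,0,0,0,0,-70,0],
  ],
  force=30,
)

```text
time: 12.98
ee_pos: [0.4274, -0.0819, 0.0707]
eef_rot: [0.074, 0.997, -0.0, -0.0]
ft_force: [0.8, -0.1, -1.0]
width: 0.0667
grip_force: 30.0
```

```bash
cat > weigh.py <<'E'
from st import *
L=[]
for i in range(14): r.camera("wrist"); q=r.read_state(); L.append(np.r_[q["ft_force"],np.array(q["joint_torque"])[[1,3]]])
print("mean",np.mean(L,0).round(2),"sd",np.std(L,0).round(2),q["ee_pos"],q["eef_rot"])
E
python3 weigh.py
```

```text
12.9833 [ 0.4274 -0.0819  0.0707] rack [-0.0007 -0.1052  0.0707] [-1.16 -0.09  1.24  2.12  0.09  1.05  1.45] F [ 0.82 -0.08 -0.96] w 0.0667135226485015 29.998637149692513
mean [-4.000e-02  2.000e-02 -1.780e+00 -4.280e+00 -3.532e+01] sd [0.55 0.57 0.43 0.05 0.02] [ 0.42785191 -0.08152584  0.07120905] [7.38141830e-02 9.97271904e-01 3.57410734e-04 2.96178215e-04]
```

>>> apply_moves(
  steps=[
    [0,0,0,0,0,15,0],
    [0,0,0,0,0,30,0],
    [0,0,0,0,0,45,0],
    [0,0,0,0,0,55,0],
    [0,0,0,0,0,62,0],
    [0,0,0,0,0,67,0],
    [0,0,0,0,0,70,0],
    [0,0,0,0,0,70,0],
    [0,0,0,0,0,70,0],
  ],
)

```text
time: 14.43
ee_pos: [0.4282, -0.0816, 0.0015]
eef_rot: [0.074, 0.997, 0.0, 0.001]
ft_force: [0.7, -0.1, -1.9]
width: 0.0671
grip_force: 30.0
```

```bash
python3 - <<'E'
from st import *
d=r.camera("top"); Q=rack(cloud(d)); 
m=(Q[...,2]>.06)&(Q[...,2]<.1)&(abs(Q[...,0])<.05)&(abs(Q[...,1]+.105)<.05)
k=Q[m]; print(len(k)); print(k.min(0),k.max(0),np.median(k[:,2])) if len(k) else 0
E
```

```text
14.4333 [ 0.4282 -0.0816  0.0015] rack [ 1.000e-04 -1.047e-01  1.500e-03] [-0.99  0.24  1.18  2.18 -0.28  0.89  1.79] F [ 0.75 -0.12 -1.94] w 0.06707005693396521 29.999661959482182
4
[-0.00290052 -0.07370995  0.07704983] [ 0.00658498 -0.07073004  0.08740191] 0.08326216962305644
```

>>> apply_moves(
  steps=[
    [0,0,0,0,0,1,0],
    [0,0,0,0,0,2,0],
    [0,0,0,0,0,2,0],
    [0,0,0,0,0,2,0],
  ],
)

```text
time: 14.82
ee_pos: [0.4286, -0.0813, 0.0007]
eef_rot: [0.074, 0.997, 0.001, 0.0]
ft_force: [-11.6, 1.0, 33.3]
width: 0.0671
grip_force: 30.0
```

>>> apply_moves(
  steps=[
    [0,0,0,0,0,-1,1],
    [0,0,0,0,0,-1,1],
    [0,0,0,0,0,-1,1],
    [0,0,0,0,0,-1,1],
    [0,0,0,0,0,-1,1],
    [0,0,0,0,0,-30,1],
    [0,0,0,0,0,-65,1],
    [0,0,0,0,0,-100,1],
    [0,0,0,0,0,-105,1],
    [0,0,0,0,35,-105,1],
    [0,0,0,0,70,-105,1],
    [0,0,0,0,105,-105,1],
    [0,0,0,0,105,-105,1],
    [0,0,0,0,105,-105,1],
    [0,0,0,0,105,-105,1],
  ],
)

```text
time: 16.07
ee_pos: [0.4431, 0.0217, 0.1041]
eef_rot: [0.074, 0.997, -0.0, 0.0]
ft_force: [0.7, 0.4, -0.1]
width: 0.0867
grip_force: 0.0
```

```bash
python3 - <<'E'
from st import *
print(delta(s,world(0,0,.0015),th+np.pi/2))
E
```

```text
16.0667 [0.4431 0.0217 0.1041] rack [-0.0003 -0.0004  0.1041] [-1.25 -0.1   1.07  2.06  0.1   1.13  1.21] F [ 0.7   0.38 -0.06] w 0.08674205279983434 0.0
(array([-0.,  0., -0.]), array([ -0.3,   0.4, 102.6]))
```

>>> apply_moves(
  steps=[
    [0,0,0,0,0,25,1],
    [0,0,0,0,0,50,1],
    [0,0,0,0,0,75,1],
    [0,0,0,0,0,95,1],
    [0,0,0,0,0,102,1],
    [0,0,0,0,0,102,1],
    [0,0,0,0,0,102,0],
    [0,0,0,0,0,102,0],
    [0,0,0,0,0,102,0],
    [0,0,0,0,0,102,0],
    [0,0,0,0,0,102,0],
    [0,0,0,0,0,102,0],
    [0,0,0,0,0,102,0],
  ],
)

```text
time: 17.15
ee_pos: [0.4441, 0.0229, 0.0032]
eef_rot: [0.074, 0.997, 0.001, 0.001]
ft_force: [-1.6, 0.4, 8.8]
width: 0.067
grip_force: 30.0
```

>>> apply_moves(
  steps=[
    [0,0,0,0,0,-5,0],
    [0,0,0,0,0,-12,0],
    [0,0,0,0,0,-25,0],
    [0,0,0,0,0,-40,0],
    [0,0,0,0,0,-55,0],
    [0,0,0,0,0,-65,0],
    [0,0,0,0,0,-70,0],
    [0,0,0,0,0,-70,0],
    [0,0,0,0,0,-70,0],
    [0,0,0,0,0,-70,0],
    [0,0,0,0,0,-70,0],
    [0,0,0,0,0,-70,0],
  ],
  force=30,
)

```text
time: 18.15
ee_pos: [0.4429, 0.022, 0.0718]
eef_rot: [0.074, 0.997, -0.0, -0.0]
ft_force: [0.0, 0.6, -0.9]
width: 0.0669
grip_force: 30.0
```

```bash
python3 weigh.py
```

```text
18.15 [0.4429 0.022  0.0718] rack [-0.0006 -0.0001  0.0718] [-1.32 -0.01  1.19  2.1   0.01  1.05  1.29] F [ 0.04  0.59 -0.91] w 0.06692805508954408 29.997434956021607
mean [ -0.12  -0.22  -2.12  -9.84 -35.43] sd [0.49 0.47 0.43 0.05 0.02] [0.44330796 0.02235237 0.07227731] [7.38087305e-02 9.97272304e-01 3.64317088e-04 3.00538916e-04]
```

>>> apply_moves(
  steps=[
    [0,0,0,0,0,15,0],
    [0,0,0,0,0,30,0],
    [0,0,0,0,0,45,0],
    [0,0,0,0,0,55,0],
    [0,0,0,0,0,62,0],
    [0,0,0,0,0,67,0],
    [0,0,0,0,0,70,0],
    [0,0,0,0,0,71,0],
    [0,0,0,0,0,71,0],
    [0,0,0,0,0,71,0],
    [0,0,0,0,0,71,0],
  ],
)

```text
time: 19.77
ee_pos: [0.4436, 0.0221, 0.0025]
eef_rot: [0.074, 0.997, 0.001, -0.0]
ft_force: [-9.9, -2.1, 21.9]
width: 0.0672
grip_force: 30.0
```

Seated. Release, go to the left jar.

>>> apply_moves(
  steps=[
    [0,0,0,0,0,-1,1],
    [0,0,0,0,0,-1,1],
    [0,0,0,0,0,-1,1],
    [0,0,0,0,0,-1,1],
    [0,0,0,0,0,-1,1],
    [0,0,0,0,0,-30,1],
    [0,0,0,0,0,-65,1],
    [0,0,0,0,0,-100,1],
    [0,0,0,0,0,-105,1],
    [0,0,0,0,35,-105,1],
    [0,0,0,0,70,-105,1],
    [0,0,0,0,105,-105,1],
    [0,0,0,0,105,-105,1],
    [0,0,0,0,105,-105,1],
    [0,0,0,0,105,-105,1],
  ],
)

```text
time: 21.02
ee_pos: [0.4586, 0.1252, 0.1061]
eef_rot: [0.074, 0.997, -0.0, 0.0]
ft_force: [-0.1, -0.1, 0.4]
width: 0.087
grip_force: 0.0
```

```bash
python3 - <<'E'
from st import *
print(delta(s,world(0,.105,.002),th+np.pi/2))
d=r.camera("scene"); Q=rack(cloud(d))
for y in (.105,0,-.105):
    m=(Q[...,2]>.07)&(Q[...,2]<.1)&(abs(Q[...,0])<.05)&(abs(Q[...,1]-y)<.05)
    if m.sum(): k=Q[m]; print(y,len(k),k.min(0).round(3),k.max(0).round(3))
E
```

```text
21.0167 [0.4586 0.1252 0.1061] rack [-0.0002  0.1043  0.1061] [-1.5   0.08  1.21  1.99 -0.09  1.12  1.16] F [-0.11 -0.15  0.37] w 0.08696507483490395 0.0
(array([-0.001,  0.001, -0.001]), array([-1.000e-01,  8.000e-01,  1.041e+02]))
0.105 235 [-0.032  0.069  0.07 ] [0.031 0.141 0.09 ]
0 274 [-0.032 -0.036  0.07 ] [0.032 0.031 0.089]
-0.105 312 [-0.032 -0.141  0.071] [ 0.033 -0.071  0.091]
```

>>> apply_moves(
  steps=[
    [0,0,0,0,1,20,1],
    [0,0,0,0,1,40,1],
    [0,0,0,0,1,60,1],
    [0,0,0,0,1,60,1],
  ],
)

```text
time: 21.4
ee_pos: [0.4569, 0.1254, 0.0439]
eef_rot: [0.075, 0.997, -0.001, -0.001]
ft_force: [-0.7, 0.0, -0.4]
width: 0.0872
grip_force: 0.0
```

```bash
python3 st.py
```

```text
21.4 [0.4569 0.1254 0.0439] rack [-0.002   0.1042  0.0439] [-1.38  0.25  1.14  2.05 -0.27  1.    1.31] F [-0.74  0.01 -0.43] w 0.08721915992565266 0.0
```

Fine; q3 eases off going down.

>>> apply_moves(
  steps=[
    [0,0,0,-1,0,20,1],
    [0,0,0,-1,0,36,1],
    [0,0,0,-1,0,43,1],
    [0,0,0,-1,0,43,1],
    [0,0,0,-1,0,43,0],
    [0,0,0,-1,0,43,0],
    [0,0,0,-1,0,43,0],
    [0,0,0,-1,0,43,0],
    [0,0,0,-1,0,43,0],
    [0,0,0,-1,0,43,0],
    [0,0,0,-1,0,43,0],
    [0,0,0,-1,0,43,0],
  ],
  force=40,
)

```text
time: 22.4
ee_pos: [0.4604, 0.1273, 0.0041]
eef_rot: [0.074, 0.997, 0.001, 0.0]
ft_force: [-1.2, -0.6, 8.1]
width: 0.067
grip_force: 40.0
```

>>> apply_moves(
  steps=[
    [0,0,0,0,0,-5,0],
    [0,0,0,0,0,-12,0],
    [0,0,0,0,0,-25,0],
    [0,0,0,0,0,-40,0],
    [0,0,0,0,0,-55,0],
    [0,0,0,0,0,-65,0],
    [0,0,0,0,0,-70,0],
    [0,0,0,0,0,-70,0],
    [0,0,0,0,0,-70,0],
    [0,0,0,0,0,-70,0],
    [0,0,0,0,0,-70,0],
    [0,0,0,0,0,-70,0],
  ],
)

```text
time: 23.4
ee_pos: [0.4596, 0.1267, 0.0729]
eef_rot: [0.074, 0.997, -0.0, 0.0]
ft_force: [0.8, -0.4, -5.6]
width: 0.0668
grip_force: 40.0
```

```bash
python3 weigh.py
```

```text
23.4 [0.4596 0.1267 0.0729] rack [0.0005 0.1059 0.0729] [-1.44  0.19  1.19  2.02 -0.2   1.06  1.26] F [ 0.83 -0.36 -5.55] w 0.06682801980296835 39.99980611726642
mean [ -0.15  -0.05  -5.02 -21.64 -36.15] sd [0.44 0.56 0.45 0.03 0.03] [0.45992404 0.12701281 0.07337841] [7.38274906e-02 9.97270918e-01 3.52623900e-04 3.05516566e-04]
```

>>> apply_moves(
  steps=[
    [0,0,0,0,0,-15,0],
    [0,0,0,0,0,-30,0],
    [0,0,0,0,0,-45,0],
    [0,0,0,0,0,-55,0],
    [0,0,0,0,0,-60,0],
    [0,0,0,0,0,-60,0],
    [0,0,0,0,0,-60,0],
    [0,0,0,0,0,-60,0],
    [0,0,0,0,0,-60,0],
    [0,0,0,0,0,-60,0],
    [0,0,0,0,0,-60,0],
    [0,0,0,0,0,-60,0],
  ],
)

```text
time: 25.1
ee_pos: [0.4598, 0.1268, 0.1332]
eef_rot: [0.074, 0.997, 0.0, 0.0]
ft_force: [0.6, -0.3, -5.4]
width: 0.0671
grip_force: 40.0
```

```bash
python3 - <<'E'
from st import *
d=r.camera("scene"); Q=rack(cloud(d))
for y in (0,-.105):
    m=(Q[...,2]>.07)&(Q[...,2]<.1)&(abs(Q[...,0])<.05)&(abs(Q[...,1]-y)<.05); k=Q[m]; print(y,len(k),k.min(0).round(3),k.max(0).round(3))
m=(Q[...,0]>.09)&(Q[...,0]<.19)&(abs(Q[...,1])<.14)&(Q[...,2]>.115)&(Q[...,2]<.2); q=Q[m]; print("bar",q.min(0).round(3),q.max(0).round(3))
m=(Q[...,2]>.1)&(Q[...,2]<.2)&(Q[...,0]<.034)&(Q[...,0]>-.05)&(abs(Q[...,1]-.105)<.034); k=Q[m]; print("held",len(k),k.min(0).round(3),k.max(0).round(3))
t=r.camera("top")
cv2.imwrite("pics/fin.png",np.hstack([cv2.resize(d["pixels"][130:290,170:340,::-1],(400,376)),cv2.resize(t["pixels"][130:290,160:370,::-1],(400,305)) if 0 else cv2.resize(t["pixels"][130:300,180:360,::-1],(400,376))]))
E
```

```text
25.1 [0.4598 0.1268 0.1332] rack [0.0007 0.106  0.1332] [-1.57  0.01  1.24  1.95 -0.01  1.18  1.1 ] F [ 0.55 -0.27 -5.36] w 0.06712634723455015 39.99966991133988
0 266 [-0.032 -0.036  0.071] [0.031 0.034 0.092]
-0.105 312 [-0.031 -0.14   0.071] [ 0.034 -0.071  0.09 ]
bar [ 0.117 -0.139  0.147] [0.146 0.139 0.176]
held 239 [-0.034  0.071  0.138] [0.032 0.113 0.199]
```

View pics/fin.png

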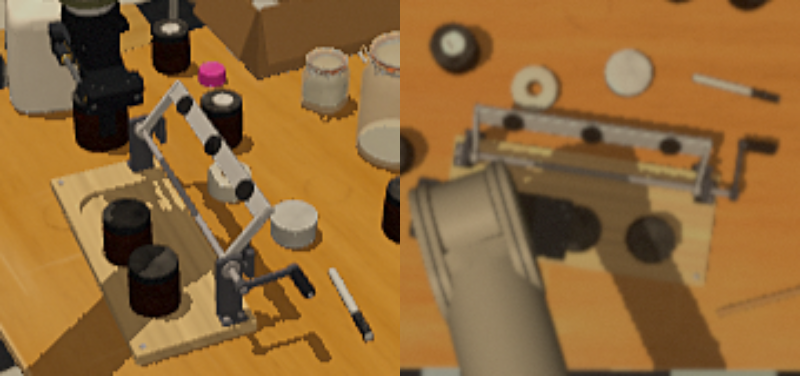

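```bash
python3 -c "
from bench import r
print(r.close_job())"
```

```text
the job is handed in; nothing more can be done
None
```

The job is handed in: the bar is right back. The left jar is the full one, reading about 5.0 N against 1.8 N (right) and 2.1 N (middle). It is held upright about 13 cm above its seat, and the other two are back in theirs.

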